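Empty the bottle carriers and hang them up to dry

ROBOT

A 7-joint arm with a two-finger parallel gripper is mounted at the origin on the work surface. World frame = base frame: x ahead of the robot, y to its left, z up, the work surface at z = 0. Lengths are in m, angles in rad, forces in N, time in s.
With the tool pointing down it reaches from about 0.425 to 0.95 m from the base axis. Payload 4.7 kg.
Tool frame: the origin (TCP) lies on the centre line of the jaws, within the pads' length; the fingertips stand robot.nose_length ahead of it and the grasp point (between the pads) lies 8 mm behind it (robot.nose_length is the distance from the TCP to the fingertips, in m); z points along the fingers, x is the direction in which the jaws open and shut, and the axes are right-handed (so a half turn about z gives the same grasp; the last joint's range is limited). The gripper opens to 85 mm and grips with 20 to 120 N. Pads are 22 mm wide; open, the fingers measure 114 mm over their backs; the gripper's body (76 mm by 85 mm) begins 54 mm behind the grasp point. The pads swing forward as they close: fully open they stand 13 mm farther back than shut.
Start: joints at [-1.318, 0.469, -0.049, 1.532, 0.024, 1.141, -0.082], TCP at [0.188, 0.648, 0.242] pointing down, gripper open.
Joint ranges: [-2.59, 2.59], [-0.33, 1.99], [-1.39, 1.29], [0.1, 2.45], [-1.04, 4.18], [0.21, 1.99], [-2.66, 2.66]. Speed limits (rad/s): [2.57, 2.57, 3.14, 3.14, 3.14, 3.14, 3.14].

INTERFACE

Orientations are given as [roll, pitch, yaw] about the fixed x, y, z axes, in that order (R = Rz(yaw) Ry(pitch) Rx(roll)).
In Python, from plant import robot gives the robot as it stands. Calls block until the motion is done:
- robot.goto(position, orientation): joint-space move of the TCP to a pose.
- robot.move_straight(position, vel=0.15, attitude=None, contact_N=None): straight line of the TCP; attitude=None keeps the orientation; vel is the mean speed in m/s. With contact_N (N) it stops when the force on the tool has changed by that much, and returns True; else False.
- robot.move_joints(angles): joint-space move.
- robot.grip(opening, strength=None): opening from 0.0 (shut) to 1.0 (fully open); strength is the grip in N (None keeps the last); returns when the fingers have stopped.
- robot.sleep(seconds).
- robot.inverse_kinematics(position, orientation): joint angles nearest the present ones, or None.
- robot.sense(): the state.
- robot.grab_frame(name): name is "scene" or "top"; returns a dict with "image" (420x560x3 uint8, red, green, blue), "range_z" (420x560 float32, m along the optical axis (not along the pixel's ray), 0 where there is no reading), "fx", "fy", "cx", "cy" (pixels), "R" (3x3) and "t" (3): a world point X has camera coordinates R X + t. Camera axes: x right, y down, z forward; pixel columns grow to the right and rows downward; lengths in m; the calibration is good to about 2 mm. A picture is of the moment at which its call begins.
A pose or a line that the arm cannot do raises robot.IKError and nothing moves.
- robot.close_job(): hands the job in, once; it reports no verdict.
The state is a dict: "t": time; "joint_pos": joint angles; "joint_velocities": joint speeds; "effort": joint torques, N m; "tcp_pos": TCP position; "tcp_rot": TCP orientation; "wrist_force": force on the tool from outside, world axes, zero at the start; "torque": the same for the moment, N m; "opening": opening from 0.0 (shut) to 1.0 (fully open).
Only numpy, scipy, OpenCV 4.12 (cv2) and the standard library are available. Lean on these libraries where they do the work, as an engineer would, in place of code of your own. Each camera call takes 0.05 s, during which the arm holds its last target. There are 200 camera calls.

TASK

Clear the cabinet's bench: some of the three aluminium bottle carriers still have a bottle in them. Take every such bottle out and stand it upright in the white tray, and hang all three carriers, empty, by the middle of their handles on the drying stand, one to a hook, so that they hang about level and still. Leave the tip box, the tube rack and the timer where they are.

Things in the scene. Friction and masses are not known exactly. Their poses are not given: they have to be found in the camera images.
- carrier1_handle (a point): Middle of the handle bar of an open-topped aluminium bottle carrier (112 mm in x, 116 mm in y, walls 45 mm high, 0.32 kg; axes the carrier's, z up when upright). The bar is straight, along the carrier's y, 12 mm wide, 14 mm high, 116 mm long, with a thin leg at each end; this point is 109 mm above the carrier's underside.
- bottle1_center (a point): Middle (75 mm above its foot) of a slender amber glass bottle 150 mm tall, 0.16 kg, 37 mm in diameter up to 92 mm, then narrowing to a 22 mm neck; white cap 30 mm in diameter from 122 to 150 mm. z is its axis. May be absent. It starts standing on the 3 mm floor of carrier1, about 33 mm from the handle's line, its cap above the bar, so it can be drawn straight up by the cap.
- hook1 (a point): First hook of the drying stand: the point where the middle of a handle bar lies when a carrier hangs well on it, 187 mm above the bench. Axes are the stand's: -x the open side, towards the robot; y along the row of hooks, 145 mm apart; z up. The bar lies across the hook, along the stand's y.
- carrier2_handle (a point): Middle of the handle bar of a second carrier, just like carrier1. In all three the opening between rim and bar is 57 mm high and 108 mm long in y, and two low dividers (33 mm high, at x = +-12 mm) leave one bottle pocket on each side of the handle, so that it is the same both ways round.
- bottle2_center (a point): Middle of another bottle, just like bottle1; may be absent. It starts standing in a pocket of carrier2 in the same way.
- hook2 (a point): Second (middle) hook, like hook1. Each hook is a level round steel rod, 10 mm thick, along the stand's x, its top 7 mm below this point; 35 mm to the -x side it turns up into a tip that ends 9 mm above this point; 90 mm to the +x side it meets the rail, which is no higher than 186 mm.
- carrier3_handle (a point): Middle of the handle bar of a third carrier, just like carrier1 and carrier2. On the underside of every bar two small stops (12 mm wide like the bar, 5 mm long, reaching 9 mm below it, centred 20 mm to either side of the middle) keep the hook between them.
- bottle3_center (a point): Middle of another bottle, just like bottle1; may be absent. It starts standing in a pocket of carrier3 in the same way.
- hook3 (a point): Third hook, like hook1 (the row runs hook1, hook2, hook3 towards the stand's +y). The stand is fixed; below the hooks lies its drip tray, 18 mm high.
- tray_in (a point): Middle of the inner floor (3 mm above the bench) of the fixed white plastic tray, 130 x 130 mm outside, walls 3 mm thick and 35 mm high, sides along its x and y.
- tipbox: Bystander: blue and clear pipette-tip box 80 x 115 x 67 mm, loose; origin under its middle.
- tuberack: Bystander: green tube rack 70 x 100 x 50 mm, loose; origin under its middle.
- timer: Bystander: white bench timer 55 x 75 x 22 mm lying flat, loose; origin under its middle.

How it is judged:
By the outcome, as a careful person would: the job done as asked, in the order asked, and still so for the second after the job is handed in, with the robot touching nothing.
Of bottle1, bottle2, bottle3 only 1 to 3 are there at a start; the rules pass over those that are not, and their reading is None.
At some moment in a run one of carrier1, carrier2, carrier3 may be knocked a few centimetres aside while the robot is not near it.
It also fails if it takes over 210 s, if anything falls off the work surface, if the arm or the gripper's body presses on something with over 40 N, if the wrist force passes 120 N, or if a joint passes its speed limit or range.

## Working session

There is one attempt and no reset: what is moved stays moved. The work goes in short steps, each a Python script; the robot and the scene stay as the last script left them, time stands still between calls to the robot, and variables do not carry over. Pictures are saved under pics/ and viewed, about 12 in all and at most 16, crops included, and the job is handed in when it is done.

```bash
ls; mkdir -p pics; python3 - <<'E'
from plant import robot
import cv2,numpy as np
s=robot.sense();print(s['t'],s['tcp_pos'],s['tcp_rot'],s['opening'],robot.nose_length)
for n in("scene","top"):
    f=robot.grab_frame(n);cv2.imwrite(f"pics/{n}0.png",cv2.resize(f["image"][:,:,::-1],(800,600),interpolation=cv2.INTER_CUBIC))
    np.savez(f"pics/{n}0.npz",**f)
    print(n,f["fx"],f["cx"],f["cy"],f["R"].round(3).tolist(),f["t"])
E
```

```text
pics
0.0 [0.18752572 0.64784935 0.24125803] [3.14151902e+00 1.96244763e-03 1.28909381e+00] 1.0029209886826154 0.011
scene 444.2499212191743 283.96438369355667 212.18798457562903 [[0.009, 1.0, 0.005], [0.712, -0.003, -0.702], [-0.702, 0.01, -0.712]] [ 0.04211235 -0.29633395  1.63055618]
top 451.9270437801581 289.9546873614059 205.76574425661082 [[-0.025, -1.0, -0.009], [-0.992, 0.026, -0.125], [0.125, 0.006, -0.992]] [1.07952515e-03 5.94258897e-01 1.18921336e+00]
```

View pics/scene0.png

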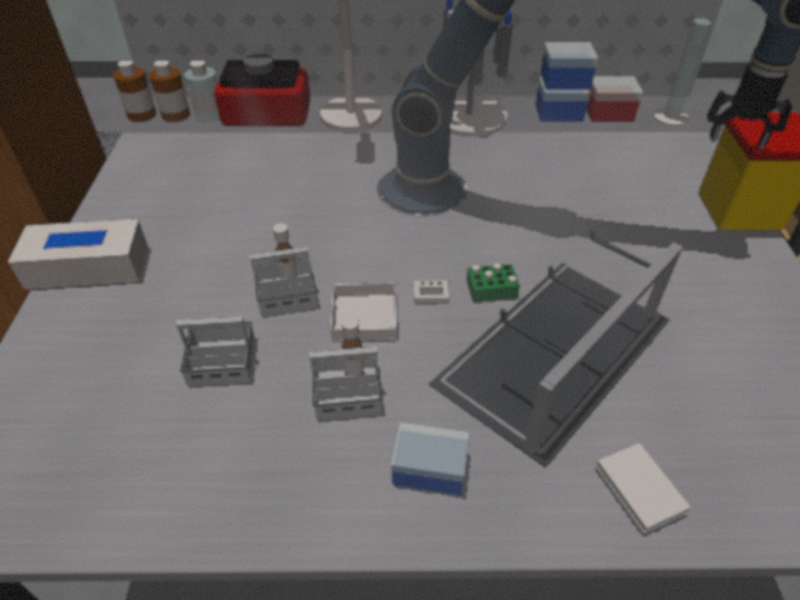

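View pics/top0.png

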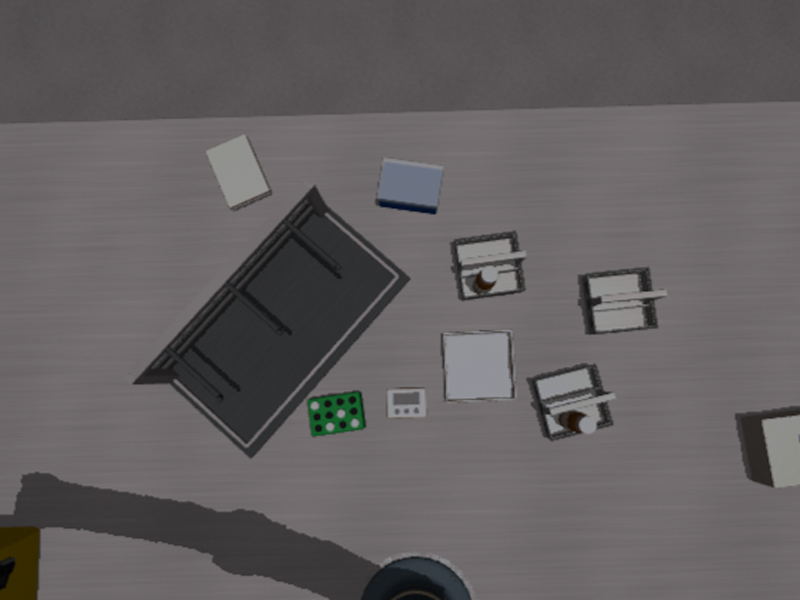

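The scene picture shows bottles in two carriers, at (285,250) and (350,350); the one at (218,350) is empty. In the top view the carriers are at (488,265), (618,300) and (570,402), the tray at (478,366) and the stand's hooks at the upper left. Next I'll measure these with the depth images.

```bash
cat > h.py <<'E'
import numpy as np,cv2
from plant import robot
def cloud(f):
    d=f["range_z"];v,u=np.indices(d.shape)
    c=np.stack([(u-f["cx"])*d/f["fx"],(v-f["cy"])*d/f["fy"],d],-1)
    X=(c-f["t"])@f["R"]
    X[d<=0]=np.nan
    return X
def blobs(X,m,mn=6):
    n,l=cv2.connectedComponents(m.astype(np.uint8),connectivity=8)
    out=[]
    for i in range(1,n):
        q=l==i
        if q.sum()<mn: continue
        P=X[q];uv=np.argwhere(q).mean(0)[::-1]
        r=cv2.minAreaRect((P[:,:2]*1000).astype(np.float32))
        out.append((q.sum(),uv,P,r))
    return out
def show(X,lo,hi,reg,mn=6):
    m=(X[...,2]>lo)&(X[...,2]<hi)&(X[...,0]>reg[0])&(X[...,0]<reg[1])&(X[...,1]>reg[2])&(X[...,1]<reg[3])
    for n,uv,P,r in blobs(X,m,mn):
        print(n,"uv",(uv*800/560).round(),"mean",P.mean(0).round(4),"zmx",P[:,2].max().round(4),"rect c",np.round(r[0],1),"sz",np.round(r[1],1),"ang",round(r[2],1))
E
python3 - <<'E'
from h import *
for n in("scene","top"):
    f=np.load(f"pics/{n}0.npz");X=cloud(f)
    print(n,"carrier bars");show(X,.098,.127,(.3,1,-.6,.0))
    print("caps");show(X,.14,.165,(.3,1,-.6,0.0))
    print("tray rim");show(X,.026,.05,(.4,.75,-.2,.05),20)
    print("hooks");show(X,.16,.205,(.3,1,0.05,.7),4)
    print("bench z",np.nanmedian(X[...,2]))
f=np.load("pics/top0.npz")
c=f["image"][110:340,80:300][:,:,::-1]
c=cv2.convertScaleAbs(c,alpha=2.5,beta=20)
cv2.imwrite("pics/stand.png",cv2.resize(c,(574,600),interpolation=cv2.INTER_CUBIC))
E
```

```text
scene carrier bars
305 uv [279. 253.] mean [ 0.3843 -0.3018  0.1121] zmx 0.1257 rect c [ 373.2 -305.7] sz [ 47.4 115.6] ang 12.7
319 uv [209. 323.] mean [ 0.5752 -0.4026  0.1122] zmx 0.1203 rect c [ 573.6 -403.2] sz [ 16.7 117. ] ang 3.9
420 uv [344. 352.] mean [ 0.6434 -0.1554  0.1114] zmx 0.1267 rect c [ 631.7 -160. ] sz [ 47.4 116.1] ang 6.5
caps
85 uv [279. 230.] mean [ 0.358  -0.2986  0.1509] zmx 0.1562 rect c [ 355.3 -299.6] sz [30.  28.1] ang 27.5
123 uv [349. 325.] mean [ 0.6167 -0.1453  0.151 ] zmx 0.1567 rect c [ 613.7 -145.4] sz [29.5 27.3] ang 1.4
tray rim
65 uv [333. 315.] mean [ 0.4799 -0.1926  0.0335] zmx 0.0382 rect c [ 462.3 -188.6] sz [124.9  20.2] ang 3.3
26 uv [394. 303.] mean [ 0.448  -0.0699  0.0347] zmx 0.039 rect c [450.7 -69.6] sz [93.5  2.9] ang 2.2
81 uv [377. 330.] mean [ 0.52   -0.1021  0.0315] zmx 0.0387 rect c [ 519.8 -103. ] sz [16.7 71.5] ang 10.4
527 uv [352. 391.] mean [ 0.6702 -0.1447  0.0364] zmx 0.0499 rect c [ 660.6 -150.8] sz [ 90.3 107.9] ang 6.6
hooks
2204 uv [595. 315.] mean [0.6163 0.2752 0.1814] zmx 0.1981 rect c [566.7 261.9] sz [151.9 45
[... 706 characters left out ...]
ang 87.5
137 uv [586. 424.] mean [ 0.3528 -0.2965  0.1524] zmx 0.1594 rect c [ 352.5 -296.9] sz [27.8 28.2] ang 84.9
tray rim
133 uv [480. 237.] mean [ 0.699  -0.1428  0.0418] zmx 0.0494 rect c [ 700.4 -143.8] sz [ 21.6 112. ] ang 15.8
40 uv [462. 276.] mean [ 0.6248 -0.1059  0.0418] zmx 0.0499 rect c [ 620.4 -106.9] sz [38.8 41.3] ang 67.4
89 uv [484. 293.] mean [ 0.5922 -0.1459  0.0446] zmx 0.0499 rect c [ 600.8 -150.2] sz [25.7 97.6] ang 6.4
180 uv [481. 353.] mean [ 0.4786 -0.1364  0.0343] zmx 0.041 rect c [ 460.8 -131.2] sz [121.7 130.5] ang 0.9
hooks
2732 uv [226. 289.] mean [0.5943 0.2993 0.1819] zmx 0.1989 rect c [566.5 263.9] sz [152.6 450. ] ang 47.3
bench z -0.00027281782359687176
```

View pics/stand.png

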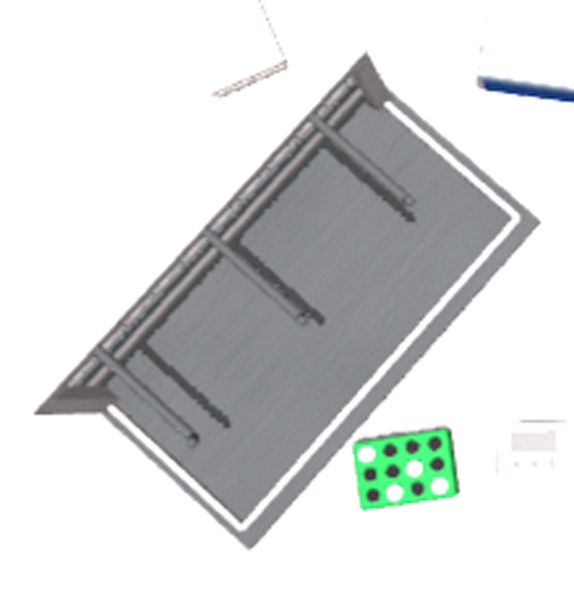

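```bash
python3 - <<'E'
from h import *
f=np.load("pics/top0.npz");X=cloud(f)
# by tips: pixels z>.188 
m=(X[...,2]>.188)&(X[...,1]>.05)&(X[...,0]>.3)
for n,uv,P,r in blobs(X,m,1): print("t",n,P.mean(0).round(4),P[:,2].max().round(3), uv.round())
def w(u,v,z):
    c=np.array([(u-f["cx"])/f["fx"],(v-f["cy"])/f["fy"],1]);d=c@f["R"];o=-f["t"]@f["R"];return o+d*(z-o[2])/d[2]
for cu,cv in((407,201),(303,318),(193,440)): 
    u=80+cu*220/574;v=110+cv*230/600; print("tip ray",w(u,v,.196).round(4), X[int(v),int(u)].round(4))
# rods: z .165-.185 off rail
S=[];yaw=np.radians(47.3)
for yd in (45,46,47,48,49):
    a=np.radians(yd);R=np.array([[np.cos(a),np.sin(a)],[-np.sin(a),np.cos(a)]])
    q=X[(X[...,2]>.166)&(X[...,2]<.19)&(X[...,1]>.05)&(X[...,0]>.3)];L=q[:,:2]@R.T
    L=L[L[:,0]<np.percentile(L[:,0],99)-.085]
    h,e=np.histogram(L[:,1],bins=np.arange(-.5,.3,.004));k=h>0
    lab=np.flatnonzero(h); 
    print(yd,[(round(float(e[i]),3),int(h[i])) for i in lab], L[:,0].min().round(3))
fs=cloud(np.load("pics/scene0.npz"))
for X_,n in((X,"top"),(fs,"scene")):
    m=(X_[...,2]>.026)&(X_[...,2]<.045)&(X_[...,0]>.38)&(X_[...,0]<.545)&(X_[...,1]>-.22)&(X_[...,1]<-.05)
    q=X_[m];r=cv2.minAreaRect((q[:,:2]*1000).astype(np.float32));print(n,"tray",r)
E
```

```text
t 1 [0.7756 0.1648 0.1883] 0.188 [214. 126.]
t 1 [0.7684 0.1745 0.1883] 0.188 [210. 129.]
t 1 [0.7635 0.1818 0.1884] 0.188 [207. 131.]
t 3 [0.7574 0.1769 0.1889] 0.189 [209. 133.]
t 1 [0.7535 0.1842 0.1889] 0.189 [206. 135.]
t 1 [0.7555 0.1696 0.1891] 0.189 [212. 134.]
t 4 [0.7477 0.1964 0.1885] 0.189 [201. 138.]
t 2 [0.7489 0.1741 0.1907] 0.192 [210. 136.]
t 2 [0.7433 0.19   0.1901] 0.19 [204. 139.]
t 1 [0.7435 0.177  0.1883] 0.188 [209. 139.]
t 3 [0.7371 0.1939 0.189 ] 0.19 [202. 142.]
t 1 [0.7383 0.1865 0.1898] 0.19 [205. 141.]
t 1 [0.7284 0.2031 0.1914] 0.191 [198. 145.]
t 1 [0.7315 0.1965 0.1884] 0.188 [201. 144.]
t 1 [0.7289 0.1916 0.1884] 0.188 [203. 145.]
t 1 [0.7268 0.2086 0.1886] 0.189 [196. 146.]
t 1 [0.7191 0.2178 0.1907] 0.191 [192. 149.]
t 5 [0.7142 0.2065 0.1892] 0.19 [197. 151.]
t 1 [0.7168 0.2014 0.1881] 0.188 [199. 150.]
t 1 [0.7124 0.2231 0.1883] 0.188 [190. 152.]
t 2 [0.7036 0.2265 0.1895] 0.19 [188. 156.]
t 1 [0.7047 0.2134 0.1887] 0.189 [194. 155.]
t 1 [0.7025 0.2207 0.1882] 0.188 [191. 156.]
t 1 [0.6981 0.2424 0.1885] 0.189 [182. 158.]
t 3 [0.6928 0.2319 0.1886
[... 4321 characters left out ...]
] 0.505
47 [(-0.388, 7), (-0.384, 36), (-0.38, 38), (-0.376, 11), (-0.244, 3), (-0.24, 41), (-0.236, 37), (-0.232, 17), (-0.096, 48), (-0.092, 39), (-0.088, 23)] 0.503
48 [(-0.396, 21), (-0.392, 39), (-0.388, 38), (-0.252, 20), (-0.248, 41), (-0.244, 35), (-0.24, 3), (-0.108, 10), (-0.104, 49), (-0.1, 39), (-0.096, 8)] 0.498
49 [(-0.408, 1), (-0.404, 36), (-0.4, 45), (-0.396, 24), (-0.26, 35), (-0.256, 40), (-0.252, 28), (-0.116, 31), (-0.112, 44), (-0.108, 31)] 0.491
top tray ((456.52569580078125, -131.33197021484375), (130.09323120117188, 130.35079956054688), 1.1468117237091064)
scene tray ((455.9554443359375, -133.31842041015625), (137.0059051513672, 129.4833221435547), 1.394430160522461)
```

Positions fit the given sizes: bars at z≈0.116 and 117 mm long, cap tops at 0.153, tips 145 mm apart and a 130 mm tray. The stand's yaw is about 47.4°. I'll check reach for every pose, then take the first bottle.

```bash
cat >> h.py <<'E'
SX=np.array([.677,.736,0]);HOOK=[np.array([.648,.139,.187]),np.array([.542,.2366,.187]),np.array([.4357,.334,.187])]
SYAW=np.radians(47.4)
TRAY=np.array([.456,-.132])
def ori(yaw): return [np.pi,0,yaw]
def up(z=.34,vel=.25):
    p=robot.sense()["tcp_pos"]; robot.move_straight([p[0],p[1],z],vel=vel)
def locate(name="top",save=None):
    f=robot.grab_frame(name);X=cloud(f)
    if save: cv2.imwrite(f"pics/{save}.png",cv2.resize(f["image"][:,:,::-1],(800,600),interpolation=cv2.INTER_CUBIC))
    reg=(X[...,0]>.3)&(X[...,0]<.8)&(X[...,1]<-.0)&(X[...,1]>-.6)
    bars=[];caps=[]
    for n,uv,P,r in blobs(X,reg&(X[...,2]>.106)&(X[...,2]<.127),60):
        (c,(w,h),a)=r
        if w>h: w,h,a=h,w,a-90
        if abs(h-117)<6 and w<20: bars.append((np.array(c)/1000,a))
    for n,uv,P,r in blobs(X,reg&(X[...,2]>.142)&(X[...,2]<.165),60):
        if max(r[1])<36: caps.append(np.array(r[0])/1000)
    return bars,caps
def best_yaw(p,yaw):
    c=[]
    q0=robot.sense()["joint_pos"]
    for y in (yaw,yaw+np.pi,yaw-np.pi):
        q=robot.inverse_kinematics(p,ori(y))
        if q is not None: c.append((np.abs(np.array(q)-q0).max(),y))
    return min(c)[1]
def bottle(cap,ang,place):
    yaw=best_yaw([*cap,.138],np.radians(ang+90))
    robot.goto([*cap,.30],ori(yaw)); robot.grip(.8)
    robot.move_straight([*cap,.2],vel=.2)
    if robot.move_straight([*cap,.138],vel=.08,contact_N=6): print("contact",robot.sense()["tcp_pos"])
    robot.grip(0,40); print("open",robot.sense()["opening"])
    robot.move_straight([*cap,.33],vel=.12)
    s=robot.sense();print("lifted",s["opening"],s["wrist_force"].round(2) if hasattr(s["wrist_force"],"round") else s["wrist_force"])
    yaw=best_yaw([*place,.33],0)
    robot.goto([*place,.33],ori(yaw))
    robot.move_straight([*place,.2],vel=.2)
    print("touch",robot.move_straight([*place,.136],vel=.04,contact_N=3),robot.sense()["tcp_pos"],robot.sense()["t"])
E
python3 - <<'E'
from h import *
for p,y in (([.354,-.298,.138],102.6),([.354,-.298,.33],102.6),([.386,-.3,.11],12.6),([.386,-.3,.4],12.6),([.6126,-.144,.138],96.8),([.456,-.1,.33],0),([.456,-.1,.138],0),([.573,-.402,.11],4.1)):
    print(p,[robot.inverse_kinematics(p,ori(np.radians(y+k))) is not None for k in(0,180,-180)])
for h in HOOK:
    for d,z in((0,.19),(0,.23),(-.13,.23),(-.13,.4)): 
        print([robot.inverse_kinematics(list(h+SX*d*1-[0,0,.187]+[0,0,z]),ori(SYAW+k)) is not None for k in(0,np.pi,-np.pi)],end=" ")
    print()
bottle(np.array([.354,-.298]),12.6,TRAY+[0,-.03])
E
```

```text
[0.354, -0.298, 0.138] [True, True, True]
[0.354, -0.298, 0.33] [True, True, True]
[0.386, -0.3, 0.11] [True, True, True]
[0.386, -0.3, 0.4] [True, True, True]
[0.6126, -0.144, 0.138] [True, True, True]
[0.456, -0.1, 0.33] [True, False, False]
[0.456, -0.1, 0.138] [True, True, True]
[0.573, -0.402, 0.11] [True, True, True]
[True, True, True] [True, True, True] [True, True, True] [True, True, True] 
[True, True, True] [True, True, True] [True, True, True] [True, False, False] 
[True, True, True] [True, True, True] [True, False, False] [True, False, False] 
open 0.3379458836824382
lifted 0.3378688318711724 [ 0.26 -1.1  -1.78]
touch True [ 0.45599198 -0.16207058  0.13851236] 10.7167
```

```bash
python3 - <<'E'
from h import *
robot.grip(.75); up(.33)
b,c=locate(save="a1"); print(b,c,robot.sense()["t"])
bs,cs=locate("scene",save="a1s");print(bs,cs)
A=[x for x in b if x[0][0]>.6 and x[0][1]>-.28]; C=[x for x in c if x[0]>.55]
if A and C:
    (p,a),cap=A[0],C[0]+[.001,-.001]
    n=np.array([np.cos(np.radians(a)),np.sin(np.radians(a))]);print("offs",(cap-p)@n)
    if abs(abs((cap-p)@n)-.033)<.006: 
        bottle(cap,a,TRAY+[0,.03])
        robot.grip(.75); up(.33)
        robot.goto([.5,.15,.33],ori(np.radians(30)))
        print(locate(save="a2"),robot.sense()["t"])
E
```

```text
[(array([ 0.64642535, -0.15620996]), 6.688427925109863), (array([ 0.57177765, -0.40145236]), 4.543243885040283)] [array([ 0.61171844, -0.14280226])] 12.1167
[(array([ 0.388379  , -0.30229605]), 10.282195091247559), (array([ 0.5731676 , -0.40374396]), 3.4578490257263184), (array([ 0.64742596, -0.15808081]), 5.282933235168457)] [array([ 0.45820084, -0.16586258]), array([ 0.61343213, -0.14638203])]
offs -0.03203237992556368
open 0.3337233295160621
lifted 0.3382766243819588 [ 0.05 -0.29 -1.  ]
touch True [ 0.45599328 -0.10205829  0.13849444] 20.5667
([(array([ 0.64656763, -0.15602328]), 6.475895881652832), (array([ 0.5718623 , -0.40179657]), 4.574989318847656), (array([ 0.38605588, -0.30026917]), 12.589319229125977)], [array([ 0.45672986, -0.16413907]), array([ 0.45587604, -0.10282413])]) 22.9667
```

View pics/a2.png

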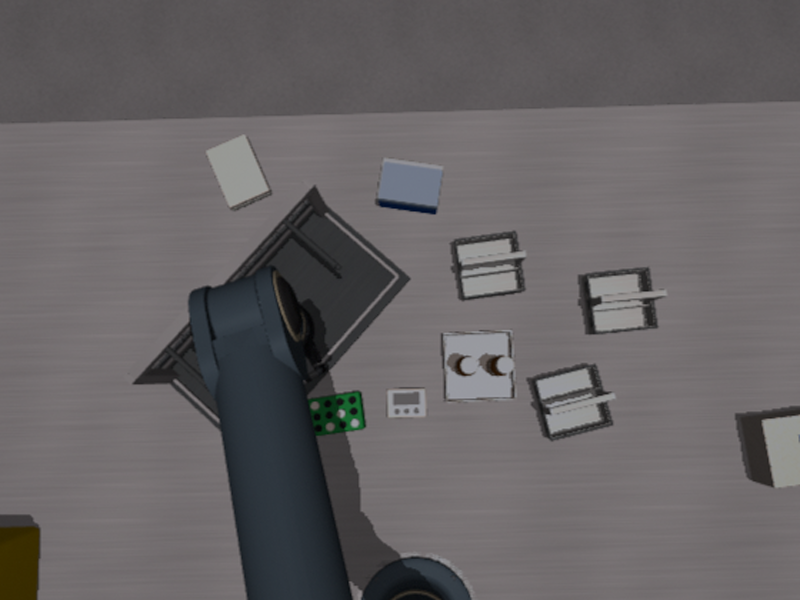

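Both bottles stand in the tray at (468,366) and (500,366), and all the carriers are empty and unmoved. Carrier A goes on hook1 first.

```bash
cat >> h.py <<'E'
DZ=.005
def pick(p,a):
    yaw=best_yaw([*p,.114],np.radians(a))
    robot.goto([*p,.28],ori(yaw)); robot.grip(.6)
    robot.move_straight([*p,.18],vel=.2)
    if robot.move_straight([*p,.109+DZ],vel=.06,contact_N=8): print("contact",robot.sense()["tcp_pos"])
    robot.grip(0,90)
    robot.move_straight([*p,.2],vel=.08); robot.move_straight([*p,.35],vel=.2)
    s=robot.sense();print("lift",s["opening"],np.round(s["wrist_force"],2),np.round(s["torque"],2),s["t"])
    return s["opening"]>.06
def hang(i,back=.13,dx=.003):
    h=HOOK[i]+SX*dx; a=h-SX*back
    z=.187+DZ
    yaw=best_yaw([*a[:2],.35],SYAW)
    robot.goto([*a[:2],.35],ori(yaw))
    robot.move_straight([*a[:2],z+.032],vel=.15)
def hang2(i,dx=.003):
    h=HOOK[i]+SX*dx; z=.187+DZ
    if robot.move_straight([*h[:2],z+.032],vel=.08,contact_N=6): print("CONTACT",robot.sense()["tcp_pos"]); return
    r=robot.move_straight([*h[:2],z-.004],vel=.03,contact_N=2.5)
    s=robot.sense();print("down",r,s["tcp_pos"],np.round(s["wrist_force"],2),s["t"])
def leave():
    robot.grip(.25); robot.sleep(.3)
    p=robot.sense()["tcp_pos"]; robot.move_straight([p[0],p[1],.25],vel=.06); up(.34)
E
python3 - <<'E'
from h import *
b,_=locate()
A=[x for x in b if x[0][0]>.6 and x[0][1]>-.28][0];print(A)
if pick(A[0]+[.0005,-.001],A[1]):
    hang(0)
    for n in("top","scene"): locate(n,save="b_"+n)
    a=cv2.imread("pics/b_scene.png")[200:500,300:700];cv2.imwrite("pics/b_sc.png",cv2.resize(a,(800,600),interpolation=cv2.INTER_CUBIC))
    print(robot.sense()["tcp_pos"],robot.sense()["t"])
E
```

```text
(array([ 0.64674615, -0.1562001 ]), 6.324804306030273)
lift 0.10672497218013688 [ 0.15  0.13 -4.3 ] [ 0.01 -0.01  0.  ] 29.075
[0.56287158 0.0454127  0.22517238] 31.05
```

View pics/b_sc.png

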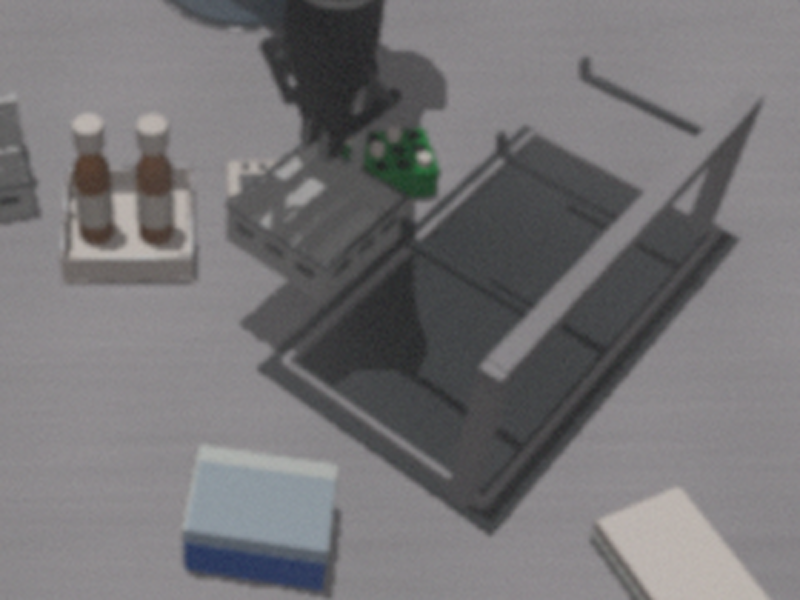

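The carrier hangs level in the gripper at about (320,200), aligned with hook1, whose tip is at (408,230). Going on.

```bash
python3 - <<'E'
from h import *
hang2(0)
s=robot.sense()
if s["tcp_pos"][2]<.2:
    leave(); 
    robot.goto([.56,-.2,.36],ori(0))
    f=robot.grab_frame("scene");X=cloud(f)
    cv2.imwrite("pics/c_s.png",cv2.resize(f["image"][140:350,210:490,::-1],(800,600),interpolation=cv2.INTER_CUBIC))
    f=robot.grab_frame("top");X=cloud(f)
    m=(X[...,2]>.186)&(X[...,2]<.203)&(np.hypot(X[...,0]-.65,X[...,1]-.14)<.09)
    for n,uv,P,r in blobs(X,m,40): print(n,P.mean(0),r)
    print(locate(),robot.sense()["t"])
E
```

```text
down True [0.64984905 0.1411804  0.19188886] [-0.1   0.17  5.06] 33.8
265 [0.64893009 0.14117057 0.19306155] ((649.1882934570312, 141.6810302734375), (13.209833145141602, 115.24739837646484), 46.78349685668945)
([], [array([ 0.45584903, -0.10274214])]) 37.5083
```

View pics/c_s.png

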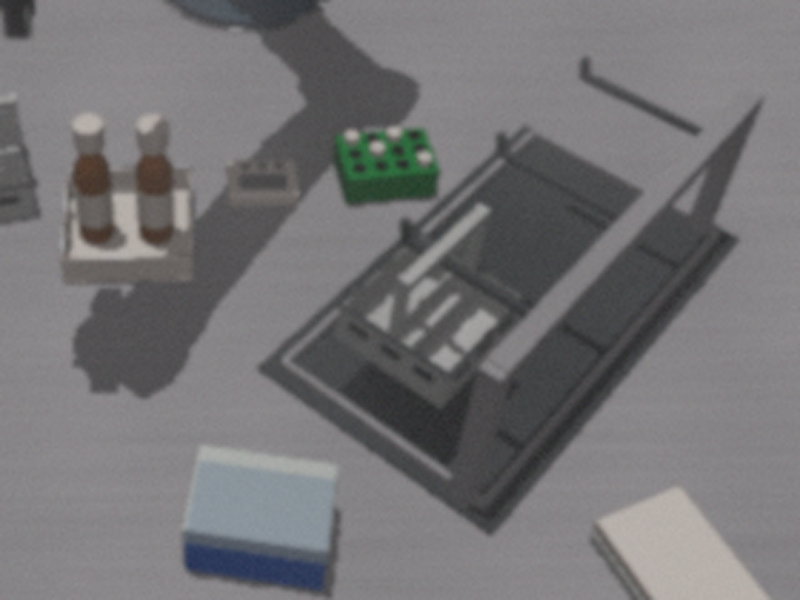

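The carrier hangs centred and level on hook1: bar middle (0.649,0.141), z top 0.193. Next is B on hook2.

```bash
python3 - <<'E'
from h import *
robot.goto([.5,.12,.36],ori(np.radians(30)))
b,_=locate(); bs,_=locate("scene"); print(b,bs)
B=[x for x in b if x[0][1]<-.33] or [x for x in bs if x[0][1]<-.33]
B=B[0]
if pick(B[0]+[.0005,-.001],B[1]):
    hang(1); hang2(1)
    if robot.sense()["tcp_pos"][2]<.2:
        leave(); robot.goto([.5,-.15,.36],ori(0))
        f=robot.grab_frame("scene")
        cv2.imwrite("pics/d_s.png",cv2.resize(f["image"][140:350,210:490,::-1],(800,600),interpolation=cv2.INTER_CUBIC))
        X=cloud(robot.grab_frame("top"))
        m=(X[...,2]>.186)&(X[...,2]<.203)&(X[...,1]>0)
        for i in (0,1):
            for n,uv,P,r in blobs(X,m&(np.hypot(X[...,0]-HOOK[i][0],X[...,1]-HOOK[i][1])<.07),40): print(i,n,P.mean(0),r)
        print(robot.sense()["t"])
E
```

```text
[(array([ 0.61485297, -0.38855551]), 4.2692694664001465), (array([ 0.38626859, -0.30017917]), 12.896512985229492)] [(array([ 0.61644135, -0.39018832]), 4.3177337646484375)]
lift 0.11064826907867764 [ 0.39  0.73 -3.86] [ 0.02 -0.04 -0.02] 45.625
down True [0.54387163 0.2388225  0.19185009] [0.51 0.11 5.21] 51.3667
0 264 [0.64900785 0.14121726 0.19293533] ((649.26220703125, 141.69403076171875), (13.345799446105957, 115.46019744873047), 47.45163345336914)
1 270 [0.54324928 0.23849456 0.1929527 ] ((543.46240234375, 239.34298706054688), (13.553849220275879, 115.2633056640625), 47.679893493652344)
55.15
```

View pics/d_s.png

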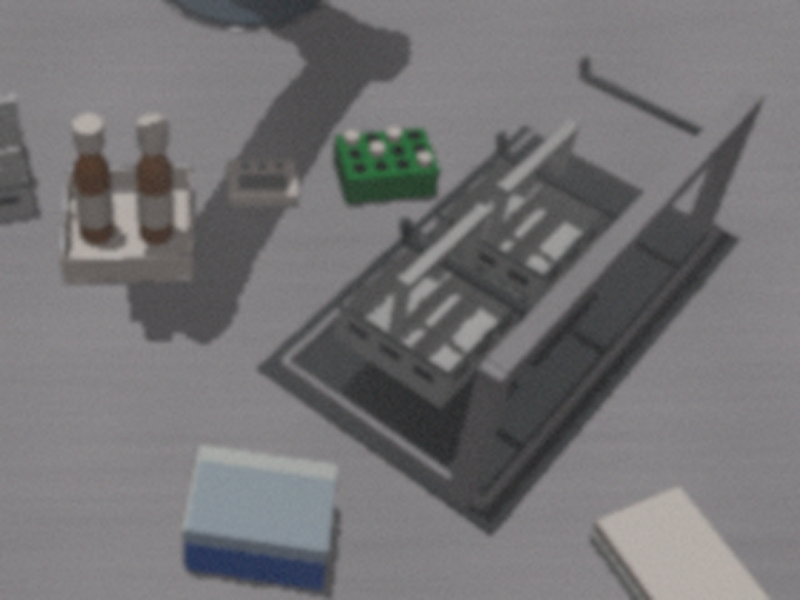

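B had been knocked about 4 cm, which the fresh measurement caught, and it now hangs on hook2 beside the first. Last is C on hook3.

```bash
python3 - <<'E'
from h import *
robot.goto([.5,.12,.36],ori(np.radians(30)))
b,_=locate(); bs,_=locate("scene"); print(b,bs)
B=(b or bs)[0]
if pick(B[0]+[.0005,-.001],B[1]):
    hang(2); hang2(2)
    if robot.sense()["tcp_pos"][2]<.2:
        leave(); robot.goto([.45,-.3,.36],ori(0)); robot.sleep(1)
        f=robot.grab_frame("scene")
        cv2.imwrite("pics/e_s.png",cv2.resize(f["image"][140:350,210:490,::-1],(800,600),interpolation=cv2.INTER_CUBIC))
        X=cloud(robot.grab_frame("top")); print(locate(save="e_t"))
        m=(X[...,2]>.186)&(X[...,2]<.203)&(X[...,1]>0)
        for i in (0,1,2):
            for n,uv,P,r in blobs(X,m&(np.hypot(X[...,0]-HOOK[i][0],X[...,1]-HOOK[i][1])<.07),40): print(i,n,P.mean(0),r)
        print(robot.sense()["t"])
E
```

```text
[(array([ 0.38592709, -0.30000278]), 12.595130920410156)] [(array([ 0.38773843, -0.30244177]), 12.573451042175293)]
lift 0.1074725608457115 [ 0.9   0.36 -4.16] [0.01 0.02 0.05] 62.8
down True [0.43758365 0.33613632 0.19183817] [-0.28 -0.04  5.3 ] 68.5
([], [array([ 0.45562286, -0.16431543]), array([ 0.45588559, -0.10273689])])
0 266 [0.64853955 0.14162348 0.19286668] ((649.164306640625, 141.5491485595703), (13.491571426391602, 115.45429992675781), 47.328609466552734)
1 272 [0.54349489 0.23829699 0.19256495] ((543.48828125, 239.29180908203125), (13.298964500427246, 115.65950775146484), 46.9421501159668)
2 288 [0.43654342 0.33612386 0.19275628] ((437.6748352050781, 336.06646728515625), (13.97625732421875, 116.22289276123047), 48.01139831542969)
74.1417
```

View pics/e_s.png

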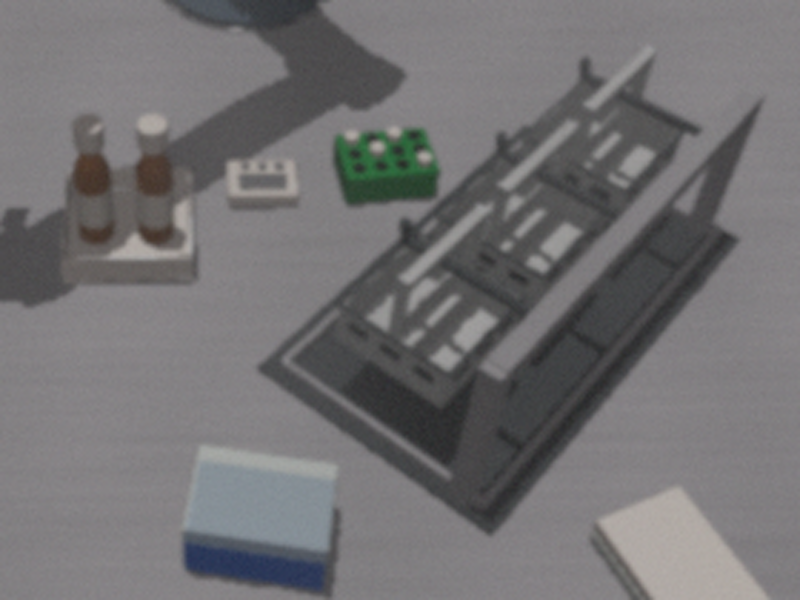

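View pics/e_t.png

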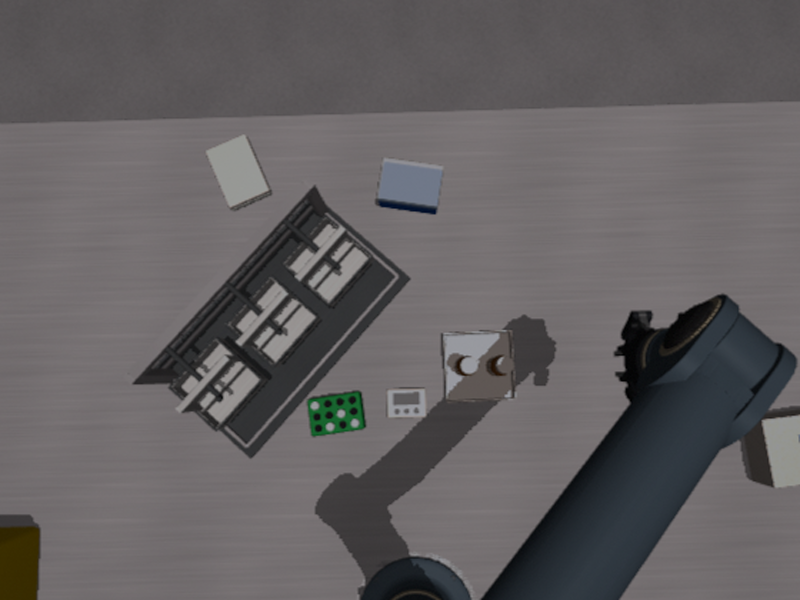

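All three carriers hang on their hooks. Both bottles stand in the tray at (468,366) and (500,366), and the bystanders are at the same pixels as at the start. Handing in.

```bash
python3 -c "
from plant import robot
robot.close_job();print(robot.sense()['t'])"
```

```text
the job is handed in; nothing more can be done
the job is handed in; nothing more can be done
```

The bench is cleared. I took the two bottles that were present out by their caps and stood them upright in the white tray. Then I hung all three empty carriers by the middle of their handles, one on each hook, and handed the job in at about 74 s.

**Carriers:** the last top-view measurement put all three bar middles within about 3 mm of my estimates of the hook points. The bar tops were at z ≈ 0.193 m, where about 0.194 was expected. The bars were within about 1° of the stand's direction. I measured this about 1 s after the last carrier was hung, with the robot clear, and the first two had not moved since they were hung.

**Bottles and bystanders:** both bottle caps were where I had placed them. In the pictures the tip box, tube rack and timer had not moved.

**Knock:** the second carrier I hung had been knocked about 4 cm aside, and I measured it again before picking it up. No check failed. The two cameras differed by about 2 to 3 mm on positions, in line with the calibration.

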